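# Round template over to the other rail

### The arm

A 6-joint arm with a two-finger parallel gripper is mounted at the origin on a cart in front of the work surface, level with it; the furniture and walls round the work are solid. World frame = base frame: x ahead of the robot, y to its left, z up, the work surface at z = 0. Lengths are in mm, angles in rad, forces in N, time in s.
With the tool pointing down it reaches from about 300 to 775 mm from the base axis. Payload 14.6 kg.
Tool frame: the origin (TCP) lies midway between the tips of the shut fingers; the grasp point (between the pads) lies 19 mm behind it; y points along the fingers, z is the direction in which the jaws open and shut, and the axes are right-handed (so a half turn about y gives the same grasp; the last joint's range is limited). The gripper opens to 94 mm and grips with 3 to 60 N. Pads are 16 mm wide; open, the fingers measure 119 mm over their backs; the gripper's body (75 mm by 177 mm) begins 78 mm behind the grasp point.
Start: joints at [-1.26, 0.3, 1.521, -0, 1.321, -0.067], TCP at [202.874, -511.206, 205.446] pointing down, gripper open.
Joint ranges: [-3.03, 3.03], [-0.79, 2.21], [0.23, 2.52], [-1.04, 4.18], [0, 3.07], [-2.55, 2.55]. Speed limits (rad/s): [2.22, 2.22, 2.57, 3.14, 3.14, 3.14].

### API

Orientations are given as [roll, pitch, yaw] about the fixed x, y, z axes, in that order (R = Rz(yaw) Ry(pitch) Rx(roll)).
In Python, from cell import manip gives the robot as it stands.
- The arm moves only by the tool play_rows, never from a script. Its argument "series" is a list of rows, each a list of 3 entries, a list of its own where there are three numbers: the shift along the tool's x, y, z in m, then the turn about the tool's y in rad, then the closure, from 0 (fully open) to 1 (shut). In form: [[[dx, dy, dz], twist, grip], ...]. A call has 1 to 20 rows; each row is the pose to reach, as a shift and turn from the pose measured when the call began, along the tool's axes at that moment; what a row does not reach only later rows make up. A row lasts 1/10 s, in which the tool goes at most 50 mm and 8.59 degrees, less where a joint would pass 70% of its speed; a pose out of reach is approached as far as the arm can. A call with a gripper value outside its range is refused whole. The fingers move at their own pace and stop on an object; "squeeze" is the grip in N (left out, the last holds). Time passes only in rows, so rows that repeat a pose let the fingers close. It gives the time, the measured TCP pose, the force and the opening at its end, in the units of the state.
- manip.read_state(): the state, without advancing time (a new reading comes with each control period).
- manip.camera(name): name is "scene" or "top" or "wrist"; returns the picture (400x640x3 uint8, red, green, blue); there is no depth.
- manip.camera_params(name): a dict with "K" (3x3 intrinsics, pixels), "rvec" (rotation vector, rad) and "tvec" (3), from world to camera coordinates, as OpenCV has them. Camera axes: x right, y down, z forward; pixel columns grow to the right and rows downward; lengths in mm; the calibration is good to about 2 mm. A picture is of the moment at which its call begins: read the wrist's pose just before it. camera_params takes no time and is no camera call; for the wrist camera it gives the pose at the moment of the call.
- manip.sign_off(): hands the job in, once; it reports no verdict.
The state is a dict: "clock": time; "joints": joint angles; "qd": joint speeds; "effort": joint torques, N m; "eef_pos": TCP position; "eef_rot": TCP orientation; "wrist_force": force on the tool from outside, world axes, zero at the start; "moment": the same for the moment, N m; "finger_gap": finger opening in mm.
Only numpy, scipy, OpenCV 4.12 (cv2) and the standard library are available. Lean on these libraries where they do the work, as an engineer would, in place of code of your own. Each camera call takes 0.05 s, during which the arm holds its last target. There are 200 camera calls.

### The job

The two small template hangers hang on separate rails of the little rack behind the sewing machine. Lift the hanger with the round templates over the end stops and hang it straight on the other rail, in the free space beside the hanger with the narrow strip templates. Leave that one where it hangs.

Things in the scene. Friction and masses are not known exactly. Their poses are not given: they have to be found in the camera images.
- rack: Fixed rack: pale wood board 90 x 380 x 12 mm with two steel rails end to end. Origin: centre of the board's underside; x across the rails, y along them, z up. Each rail is a round 10 mm bar, axis 235 mm above the origin at x = 0, from its end post at y = 172 (or -172) mm to an upturned tip at y = 25 (or -25) mm. To pass the stops, raise a hanger 25 mm or more (45 is fine).
- left_stop (a point): Point on the bar axis at the inner end of the rail on the rack's +y side, 235 mm above the table. From here the bar turns up as the end stop; its round top (12 mm ball) is 20 mm above this point.
- right_stop (a point): The same point at the inner end of the rail on the rack's -y side, 50 mm from the left one.
- round_hanger_grip (a point): Centre of the grip block (16 mm in x, across the bar; 22 mm in y; 36 mm high) of the hanger to move, 32 mm above the bar axis when hung. Below it a 16 mm wide steel inverted V that centres itself on the bar and two legs 34 mm apart inside, open at the bottom; 56 mm plywood disc on each leg; lowest point 112 mm below this point. 70 g. Starts 120 to 140 mm from the rack origin along y, either rail.
- strip_hanger_grip (a point): Centre of the same grip block on the hanger to leave alone: same build, with an upright plywood strip 20 x 62 mm on each leg. Hangs 120 to 140 mm from the rack origin along y, on the rail where the round hanger does not start. The round one fits on this rail with its point 45 to 80 mm from the rack origin along y.
There are look-alikes about, which are no part of the job. Of the things that look like the part that bears strip_hanger_grip, the middle-sized one is meant.

How it is judged (in metres and radians):
On the way:
1. the round hanger is raised clear of its rail (15 mm or more above its hung height) (z of round_hanger_grip in the frame of rack above 0.282 m), for 0.1 s.
At the end, for the whole second after the job is handed in: Both hangers hang on the same rail, the one where the strip hanger started: each at its hung height within 10 mm, centred across the bar within 15 mm and upright within 0.2 rad; the round one is between that rail's end stop and post; the strip one is within 20 mm of where it started (z of round_hanger_grip in the frame of rack between 0.257 and 0.277 m and x of round_hanger_grip in the frame of rack between -0.015 and 0.015 m and angle between each of round_hanger_grip, strip_hanger_grip's own z axis and vertical below 0.2 rad and z of strip_hanger_grip in the frame of rack between 0.257 and 0.277 m and x of strip_hanger_grip in the frame of rack between -0.015 and 0.015 m and ((y of round_hanger_grip in the frame of rack between 0.03 and 0.17 m and y of strip_hanger_grip in the frame of rack above 0.03 m) or (y of round_hanger_grip in the frame of rack between -0.17 and -0.03 m and y of strip_hanger_grip in the frame of rack below -0.03 m)) and distance of strip_hanger_grip from where it was at the start of the episode below 0.02 m); the robot touches nothing.
It fails at once if the strip hanger is knocked off or dragged more than 40 mm (distance of strip_hanger_grip from where it was at the start of the episode above 0.04 m).
It also fails if it takes over 32 s, if anything falls off the work surface, if the arm or the gripper's body presses on something with over 40 N, if the wrist force passes 120 N, or if a joint passes its speed limit or range.

## Working session

There is one attempt and no reset: what is moved stays moved. The work goes in short steps, Python scripts to look and compute and a tool call to move; the robot and the scene stay as the last step left them, time stands still between calls to the robot, and variables do not carry over. Pictures are saved under pics/ and viewed, about 8 in all and at most 12, crops included, and the job is handed in when it is done.

Besides the shell and the picture viewer there is one more tool, called after "Call:" by a JSON object that holds its "op" and its "data". play_rows: Moves the arm, as the interface text tells. Its arguments: {"type":"object","properties":{"series":{"type":"array","items":{"type":"array"}},"squeeze":{"type":"number"}},"required":["series"]}

```bash
mkdir -p pics; python3 - <<'E'
from cell import manip
import cv2
print(manip.read_state())
for n in("scene","top"):
    cv2.imwrite(f"pics/{n}0.png",cv2.cvtColor(manip.camera(n),cv2.COLOR_RGB2BGR)); print(n,manip.camera_params(n))
E
```

```text
{'clock': 0.0, 'joints': array([-1.25962128e+00,  3.00486626e-01,  1.52159424e+00, -2.55501181e-05,
        1.32073199e+00, -6.66024659e-02]), 'qd': array([ 2.33323491e-04, -5.36215709e-04, -1.08653129e-03,  7.36656474e-04,
        2.04116528e-05,  3.44660735e-04]), 'effort': array([ 1.69687395e-03, -5.31803834e+01, -3.52737021e+01,  7.08409259e-02,
        2.43463519e-02, -9.50713343e-05]), 'eef_pos': array([ 202.77503532, -510.95647084,  204.87226136]), 'eef_rot': array([-1.57201547e+00,  5.65154046e-05, -2.76380884e+00]), 'wrist_force': array([0.26280472, 0.15245726, 0.06542805]), 'moment': array([-0.03738865,  0.00302979, -0.0508493 ]), 'finger_gap': 94.2031235779239}
scene {'K': array([[484.15473851,   0.        , 324.47173245],
       [  0.        , 484.15473851, 192.18505191],
       [  0.        ,   0.        ,   1.        ]]), 'rvec': array([ 1.65605783, -1.77944422,  0.78516573]), 'tvec': array([  77.80044104,  406.51814615, 1157.55709962])}
top {'K': array([[393.44910725,   0.        , 317.14881768],
       [  0.        , 393.44910725, 200.45055824],
       [  0.        ,   0.        ,   1.        ]]), 'rvec': array([ 2.18946667, -2.17105775,  0.1239567 ]), 'tvec': array([  45.82753322,  462.26800698, 1302.94829897])}
```

View pics/scene0.png

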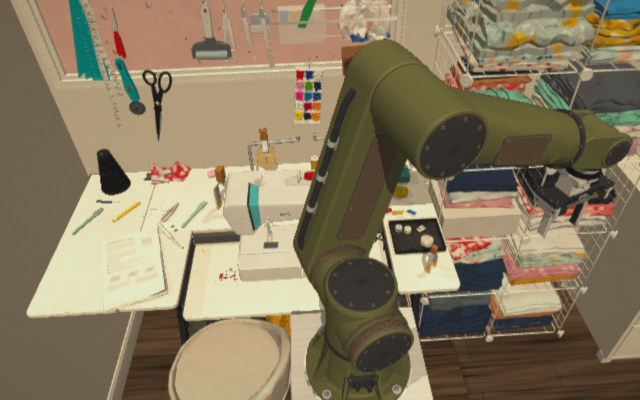

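View pics/top0.png

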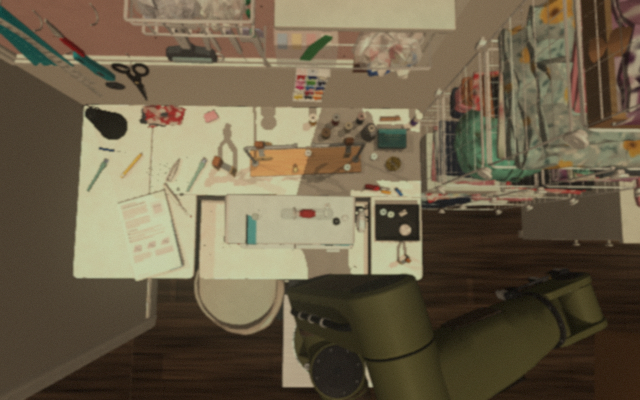

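The scene view shows the rack behind the sewing machine, with hangers near (265,150) and the arm hiding the rest. The top view shows the rack board at (248–365, 143–178), with posts at about (250,152) and (357,147). I'll zoom in on both.

```bash
python3 - <<'E'
import cv2,numpy as np
a=cv2.imread("pics/top0.png")[95:205,200:420]; b=cv2.imread("pics/scene0.png")[110:220,190:350]
a=cv2.resize(a,None,fx=3.6,fy=3.6,interpolation=3);cv2.imwrite("pics/c1.png",cv2.convertScaleAbs(a,alpha=1.3,beta=10))
b=cv2.resize(b,None,fx=5,fy=5,interpolation=3);cv2.imwrite("pics/c2.png",b)
E
```

```text
(no output)
```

View pics/c1.png

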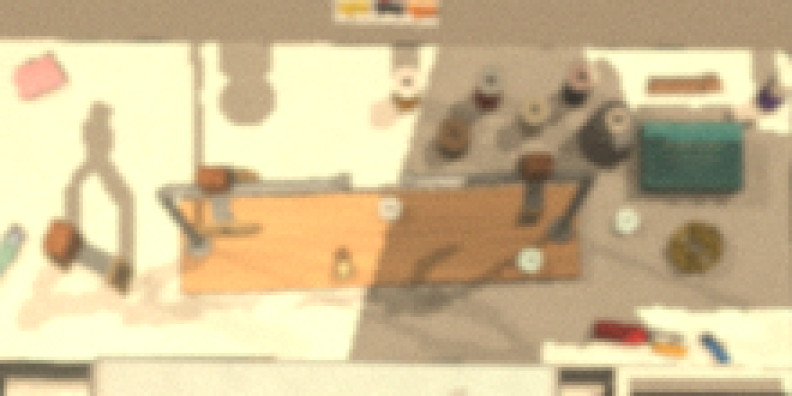

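View pics/c2.png

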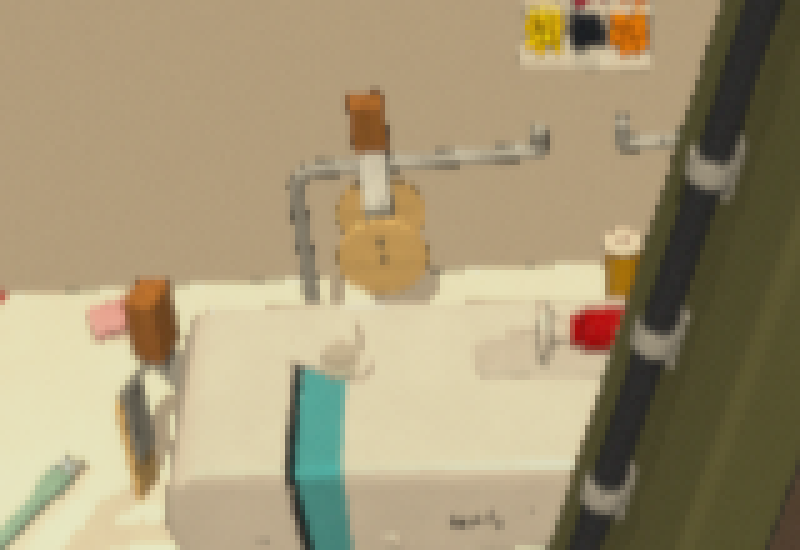

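The round hanger is on the left (+y) rail: c1 (213,178), c2 (366,122). The strip hanger is on the right rail: c1 (536,165). The look-alikes lie on the table. The stop tips are near c2 (540,138) and (622,130). Next I'll cast rays.

```bash
cat > h.py <<'E'
from cell import manip
import cv2,numpy as np
def ray(p,cam):
    R=cv2.Rodrigues(cam["rvec"])[0]; d=R.T@np.linalg.solve(cam["K"],[p[0],p[1],1.]); return -R.T@cam["tvec"],d/np.linalg.norm(d)
def onz(p,cam,z):
    c,d=ray(p,cam); return c+d*(z-c[2])/d[2]
def tri(p1,c1,p2,c2):
    a,d=ray(p1,c1);b,e=ray(p2,c2); s=np.linalg.lstsq(np.c_[d,-e],b-a,rcond=None)[0]
    P,Q=a+s[0]*d,b+s[1]*e; return (P+Q)/2,np.linalg.norm(P-Q)
def save(name,img): cv2.imwrite(f"pics/{name}.png",cv2.cvtColor(img,cv2.COLOR_RGB2BGR))
def proj(X,cam): return cv2.projectPoints(np.float64([X]),cam["rvec"],cam["tvec"],cam["K"],None)[0].ravel()
E
python3 - <<'E'
from h import *
np.set_printoptions(precision=1,suppress=True)
T=manip.camera_params("top");S=manip.camera_params("scene")
t=lambda u,v:(200+u/3.6-.4,95+v/3.6-.4); s=lambda u,v:(190+u/5-.4,110+v/5-.4)
for n,p,z in [("Lball",(345,180),255),("Lcorner",(165,192),235),("Rcorner",(588,180),235),("Rstop",(410,183),245),("roundtop",(213,172),285),("striptop",(536,160),285),
 ("bFL",(184,292),12),("bFR",(578,276),12),("bBL",(181,203),12),("bBR",(578,190),12)]: print(n,onz(t(*p),T,z))
print("round mid", tri(t(213,178),T,s(366,122),S)); print("Lball",tri(t(345,180),T,s(540,132),S))
print("Lcorner",tri(t(165,192),T,s(297,175),S));print("Rball", tri(t(410,180),T,s(622,118),S))
E
```

```text
Lball [596.3 115.9 255. ]
Lcorner [589.7 258.9 235. ]
Rcorner [603.4 -76.7 235. ]
Rstop [596.9  65.1 245. ]
roundtop [594.  214.6 285. ]
striptop [606.3 -30.4 285. ]
bFL [545.3 276.3  12. ]
bFR [564.6 -96.9  12. ]
bBL [630.8 281.2  12. ]
bBR [647.8 -97.2  12. ]
round mid (array([594.2, 217. , 265. ]), np.float64(0.3770037184020469))
Lball (array([597.7, 115.8, 249. ]), np.float64(0.6550873516383492))
Lcorner (array([590.4, 260.2, 232.3]), np.float64(1.6680349323664123))
Rball (array([596.5,  65.8, 256.7]), np.float64(1.249451897584451))
```

Rack origin is about (597,91) with yaw about 0.04. The round hanger is at rack y≈+126 and the strip hanger at ≈-121, both consistent with the brief. Before moving I'll check the side shelf's location and work out the shifts.

```bash
cat >> h.py <<'E'
from scipy.spatial.transform import Rotation as Ro
def shifts(pts,jaw=None):
    s=manip.read_state(); R=Ro.from_euler("xyz",s["eef_rot"]).as_matrix()
    print("t",s["clock"],"pos",s["eef_pos"].round(1),"rot",s["eef_rot"].round(3),"q",s["joints"].round(2),"F",s["wrist_force"].round(1),"gap",round(s["finger_gap"],1))
    for p in pts: print(p,"->",(R.T@(np.array(p)-s["eef_pos"])/1000).round(4))
    if jaw is not None: print("twist",round(float((np.arctan2(R[1,2],R[0,2])-jaw+np.pi)%(2*np.pi)-np.pi),3))
E
python3 - <<'E'
from h import *
np.set_printoptions(precision=0,suppress=True)
T=manip.camera_params("top")
for p in [(424,212),(430,190),(522,232),(480,45),(452,28),(276,28),(250,25),(560,250)]: print(p,[onz(p,T,z)[:2] for z in (0,300,600)])
shifts([[203,-511,400],[330,-200,420],[470,100,420],[594,217,345]],0.043)
E
```

```text
(424, 212) [array([ 428., -317.]), array([ 407., -230.]), array([ 386., -143.])]
(430, 190) [array([ 504., -340.]), array([ 466., -247.]), array([ 428., -155.])]
(522, 232) [array([ 362., -654.]), array([ 356., -491.]), array([ 350., -329.])]
(480, 45) [array([1029., -530.]), array([ 874., -396.]), array([ 718., -261.])]
(452, 28) [array([1092., -431.]), array([ 922., -318.]), array([ 753., -206.])]
(276, 28) [array([1081.,  201.]), array([914., 172.]), array([747., 143.])]
(250, 25) [array([1090.,  294.]), array([921., 244.]), array([752., 194.])]
(560, 250) [array([ 302., -782.]), array([ 309., -591.]), array([ 316., -400.])]
t 0.1 pos [ 203. -511.  205.] rot [-2.  0. -3.] q [-1.  0.  2. -0.  1. -0.] F [ 1.  1. -0.] gap 94.3
[203, -511, 400] -> [-0. -0. -0.]
[330, -200, 420] -> [-0. -0. -0.]
[470, 100, 420] -> [-0. -0. -0.]
[594, 217, 345] -> [-1. -0. -1.]
twist -1.236
```

```bash
python3 - <<'E'
from h import *
shifts([[203,-511,400],[220,-350,420],[330,-160,430],[430,60,430],[540,180,420]],0.043)
E
```

```text
t 0.1 pos [ 202.8 -511.   204.9] rot [-1.572  0.    -2.764] q [-1.26  0.3   1.52 -0.    1.32 -0.07] F [ 0.6  0.7 -0.3] gap 94.3
[203, -511, 400] -> [-2.000e-04 -1.951e-01 -1.000e-04]
[220, -350, 420] -> [-0.0754 -0.2149 -0.1435]
[330, -160, 430] -> [-0.2477 -0.2248 -0.2795]
[430, 60, 430] -> [-0.4218 -0.2246 -0.4471]
[540, 180, 420] -> [-0.5683 -0.2145 -0.5181]
twist -1.236
```

Call:
{"op": "play_rows", "data": {"series": [[[0,-0.05,0],0,0],[[0,-0.1,0],0,0],[[0,-0.15,0],0,0],[[0,-0.19,0],0,0],[[-0.02,-0.2,-0.04],-0.1,0],[[-0.045,-0.21,-0.085],-0.2,0],[[-0.075,-0.215,-0.125],-0.3,0],[[-0.11,-0.22,-0.16],-0.4,0],[[-0.15,-0.225,-0.19],-0.5,0],[[-0.185,-0.225,-0.22],-0.6,0],[[-0.22,-0.225,-0.25],-0.7,0],[[-0.25,-0.225,-0.28],-0.8,0],[[-0.285,-0.225,-0.315],-0.9,0],[[-0.32,-0.225,-0.35],-1.0,0],[[-0.355,-0.225,-0.385],-1.1,0],[[-0.39,-0.225,-0.42],-1.236,0],[[-0.43,-0.225,-0.45],-1.236,0],[[-0.47,-0.225,-0.475],-1.236,0],[[-0.515,-0.22,-0.495],-1.236,0],[[-0.55,-0.215,-0.515],-1.236,0]]}}

```text
clock: 2.1
eef_pos: [525.3, 172.5, 419.5]
eef_rot: [-1.572, 0.001, -1.527]
wrist_force: [0.8, -0.6, 0.6]
finger_gap: 94.1
```

```bash
python3 - <<'E'
from h import *
shifts([[540,180,420],[594,217,330]],0.043)
save("w1",manip.camera("wrist")); print(manip.camera_params("wrist"))
E
```

```text
t 2.1 pos [525.3 172.5 419.5] rot [-1.572e+00  1.000e-03 -1.527e+00] q [0.25 0.25 1.1  0.   1.79 0.21] F [ 0.8 -0.6  0.6] gap 94.1
[540, 180, 420] -> [-0.0069 -0.0005  0.015 ]
[594, 217, 330] -> [-0.0414  0.0895  0.0707]
twist 0.001
{'K': array([[291.83956818,   0.        , 314.42720648],
       [  0.        , 291.83956818, 200.83925216],
       [  0.        ,   0.        ,   1.        ]]), 'rvec': array([-2.86636640e+00, -6.49873449e-02, -6.25597972e-04]), 'tvec': array([-530.74231438,   59.48172229,  639.87818488])}
```

View pics/w1.png

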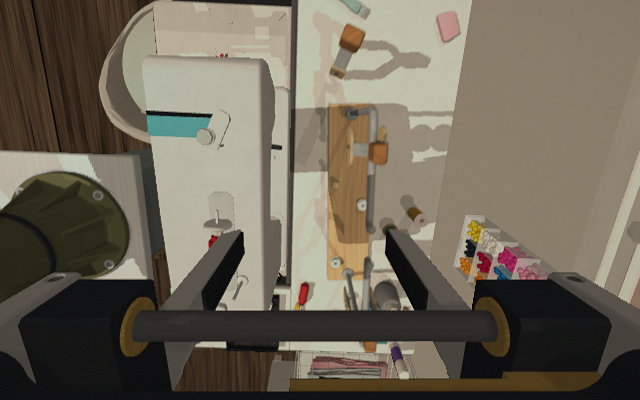

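The wrist view shows the round grip block at (379,153), the left rail from (374,110) to its stop at (371,231), and the right stop at about (367,262). The fingers are clear.

```bash
python3 - <<'E'
from h import *
W=manip.camera_params("wrist")
im=cv2.imread("pics/w1.png"); h=cv2.cvtColor(im,cv2.COLOR_BGR2HSV)
m=cv2.inRange(h,(5,110,90),(16,255,255)); m[:,:360]=0;m[:,395:]=0;m[:135]=0;m[170:]=0
n,l,s,c=cv2.connectedComponentsWithStats(m); i=1+s[1:,4].argmax(); print(s[i],c[i])
x,y,w,hh=s[i][:4]
print("block mid@z276",onz(c[i],W,276).round(1))
for n,p,z in [("corner",(373,110),235),("barA",(373.5,185),235),("barB",(372,215),235),("Lball",(371,231),255),("Rball",(367,261),255)]: print(n,onz(p,W,z).round(1))
a=cv2.resize(im[95:345,320:410],None,fx=2.4*1.0,fy=2.4,interpolation=3); cv2.imwrite("pics/c3.png",a)
E
```

```text
[360 143  28  27 446] [374.97982063 155.00672646]
block mid@z276 [589.3 218.9 276. ]
corner [590.1 267.1 235. ]
barA [599.7 176.7 235. ]
barB [601.7 136.7 235. ]
Lball [598.2 122.1 255. ]
Rball [597.   80.6 255. ]
```

View pics/c3.png

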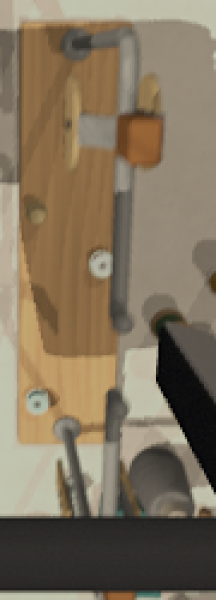

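```bash
python3 - <<'E'
from h import *
W=manip.camera_params("wrist")
o=lambda u,v:(320+u/2.4-.3,95+v/2.4-.3)
for n,p,z in [("top",(142,128),285),("barA",(128,70),235),("barB",(122,190),235),("barC",(121,300),235),("barR",(110,440),235),("barR2",(108,500),235),("bBL",(20,24),12),("bFL",(17,442),12),("bR",(116,444),12)]: print(n,onz(o(*p),W,z).round(1))
E
```

```text
top [590.8 227.4 285. ]
barA [591.7 251.3 235. ]
barB [594.5 190.7 235. ]
barC [599.9 130.1 235. ]
barR [601.8  44.3 235. ]
barR2 [604.2   4.3 235. ]
bBL [544.8 280.8  12. ]
bFL [563.3 -91.4  12. ]
bR [656.1 -89.   12. ]
```

Call:
{"op": "play_rows", "data": {"series": [[[-0.022,0,0.035],0,0],[[-0.044,0,0.071],-0.006,0],[[-0.044,0.045,0.071],-0.006,0],[[-0.044,0.09,0.071],-0.006,0],[[-0.044,0.09,0.071],-0.006,0]]}}

```text
clock: 2.65
eef_pos: [594.0, 222.3, 318.3]
eef_rot: [-1.589, -0.003, -1.519]
wrist_force: [-0.3, 0.2, -0.8]
finger_gap: 94.2
```

```bash
python3 - <<'E'
from h import *
shifts([[594,218,250]],0.05)
save("w2",manip.camera("wrist")); W=manip.camera_params("wrist")
for p in ([594,218,285],[594,218,249],manip.read_state()["eef_pos"]): print(proj(p,W))
E
```

```text
t 2.65 pos [594.  222.3 318.3] rot [-1.589 -0.003 -1.519] q [0.3  0.46 1.04 0.   1.65 0.25] F [-0.3  0.2 -0.8] gap 94.2
[594, 218, 250] -> [0.0041 0.0683 0.0011]
twist 0.001
[315.34355938 226.5610385 ]
[315.66655218 212.57788479]
[316.4147686  241.10748439]
```

View pics/w2.png

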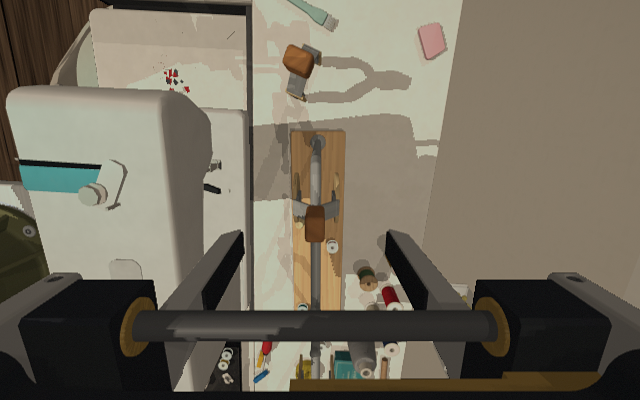

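The grip block is at about (315,224), between the fingers, with its extent around rows 205–242. I'll measure the centre from the mask against known edges.

```bash
python3 - <<'E'
from h import *
W=manip.camera_params("wrist")
im=cv2.imread("pics/w2.png"); g=cv2.GaussianBlur(cv2.cvtColor(im,cv2.COLOR_BGR2HSV),(3,3),0)
print("col315 V/S:",[(r,*im[r,315]) for r in range(198,250,2)])
print("row225:",[(c,*im[225,c]) for c in range(298,334,2)])
for y in (210,214,218,222): print(y,[proj([594,y+d,z],W)[1].round(1) for d,z in((-11,285),(11,285),(11,249))])
for r,x in((226,594),): print([proj([x+d,218,285],W)[0].round(1) for d in(-8,0,8)])
E
```

```text
col315 V/S: [(198, np.uint8(109), np.uint8(121), np.uint8(127)), (200, np.uint8(111), np.uint8(122), np.uint8(127)), (202, np.uint8(111), np.uint8(122), np.uint8(128)), (204, np.uint8(116), np.uint8(126), np.uint8(132)), (206, np.uint8(26), np.uint8(44), np.uint8(68)), (208, np.uint8(23), np.uint8(43), np.uint8(69)), (210, np.uint8(24), np.uint8(43), np.uint8(68)), (212, np.uint8(23), np.uint8(43), np.uint8(70)), (214, np.uint8(22), np.uint8(42), np.uint8(69)), (216, np.uint8(24), np.uint8(44), np.uint8(70)), (218, np.uint8(31), np.uint8(55), np.uint8(88)), (220, np.uint8(33), np.uint8(62), np.uint8(97)), (222, np.uint8(35), np.uint8(64), np.uint8(100)), (224, np.uint8(33), np.uint8(62), np.uint8(98)), (226, np.uint8(33), np.uint8(63), np.uint8(99)), (228, np.uint8(35), np.uint8(65), np.uint8(100)), (230, np.uint8(34), np.uint8(63), np.uint8(98)), (232, np.uint8(32), np.uint8(60), np.uint8(95)), (234, np.uint8(31), np.uint8(58), np.uint8(91)), (236, np.uint8(30), np.uint8(56), np.uint8(89)), (238, np.uint8(31), np.uint8(58), np.uint8(91)), (240, np.uint8(31), np.uint8(59), np.uint8(9
[... 722 characters left out ...]
p.uint8(34), np.uint8(63), np.uint8(100)), (320, np.uint8(34), np.uint8(65), np.uint8(101)), (322, np.uint8(34), np.uint8(62), np.uint8(97)), (324, np.uint8(31), np.uint8(54), np.uint8(83)), (326, np.uint8(67), np.uint8(104), np.uint8(136)), (328, np.uint8(66), np.uint8(103), np.uint8(135)), (330, np.uint8(65), np.uint8(102), np.uint8(133)), (332, np.uint8(70), np.uint8(106), np.uint8(139))]
210 [np.float64(248.3), np.float64(223.0), np.float64(209.5)]
214 [np.float64(243.8), np.float64(218.3), np.float64(205.3)]
218 [np.float64(239.3), np.float64(213.5), np.float64(201.1)]
222 [np.float64(234.7), np.float64(208.7), np.float64(196.8)]
[np.float64(305.4), np.float64(315.3), np.float64(325.3)]
```

The edges give the block centre at (594, 215). That fits the mid-range estimate, so I'll descend and grip.

Call:
{"op": "play_rows", "data": {"series": [[[0.007,0.03,0.001],0,0],[[0.007,0.06,0.001],0,0],[[0.007,0.068,0.001],0,0],[[0.007,0.068,0.001],0,0],[[0.007,0.068,0.001],0,1],[[0.007,0.068,0.001],0,1],[[0.007,0.068,0.001],0,1],[[0.007,0.068,0.001],0,1],[[0.007,0.068,0.001],0,1],[[0.007,0.068,0.001],0,1],[[0.007,0.068,0.001],0,1],[[0.007,0.068,0.001],0,1]], "squeeze": 15}}

```text
clock: 3.9
eef_pos: [595.4, 215.4, 255.8]
eef_rot: [-1.582, -0.001, -1.519]
wrist_force: [-0.3, 1.2, -0.9]
finger_gap: 33.7
```

```bash
python3 - <<'E'
from h import *
shifts([[594,215,298],[601.5,30,298],[602,31,253]],0.05)
E
```

```text
t 3.9 pos [595.4 215.4 255.8] rot [-1.582e+00 -1.000e-03 -1.519e+00] q [0.29 0.47 1.17 0.   1.51 0.24] F [-0.3  1.2 -0.9] gap 33.7
[594, 215, 298] -> [ 0.0004 -0.0422 -0.0019]
[601.5, 30, 298] -> [ 0.1855 -0.042  -0.0039]
[602, 31, 253] -> [ 0.1845  0.003  -0.0028]
twist 0.001
```

Call:
{"op": "play_rows", "data": {"series": [[[0,0.003,-0.001],0,1],[[0,0.003,-0.001],0,1],[[0,0.003,-0.001],0,1],[[0,0.003,-0.001],0,1],[[0,0.003,-0.001],0,1],[[0,0.003,-0.001],0,1]], "squeeze": 20}}

```text
clock: 4.5
eef_pos: [594.2, 215.4, 252.8]
eef_rot: [-1.583, -0.001, -1.519]
wrist_force: [-2.6, 0.0, -1.0]
finger_gap: 15.6
```

Gripped at 15.6 mm, matching the 16 mm block. Lifting 50 mm.

Call:
{"op": "play_rows", "data": {"series": [[[0,-0.012,0],0,1],[[0,-0.025,0],0,1],[[0,-0.038,0],0,1],[[0,-0.05,0],0,1],[[0,-0.05,0],0,1],[[0,-0.05,0],0,1],[[0,-0.05,0],0,1]]}}

```text
clock: 5.2
eef_pos: [594.7, 215.4, 302.1]
eef_rot: [-1.584, -0.001, -1.519]
wrist_force: [-0.5, 0.2, -1.8]
finger_gap: 16.2
```

```bash
python3 - <<'E'
from h import *
shifts([[594,215,300],[598,123,300],[602,33,300]],0.05)
E
```

```text
t 5.2 pos [594.7 215.4 302.1] rot [-1.584e+00 -1.000e-03 -1.519e+00] q [0.29 0.46 1.09 0.   1.61 0.24] F [-0.5  0.2 -1.8] gap 16.2
[594, 215, 300] -> [ 0.0004  0.0021 -0.0007]
[598, 123, 300] -> [ 0.0925  0.0022 -0.0014]
[602, 33, 300] -> [ 0.1826  0.0023 -0.002 ]
twist 0.001
```

Call:
{"op": "play_rows", "data": {"series": [[[0.015,0,0],0,1],[[0.035,0,0],0,1],[[0.055,0,-0.001],0,1],[[0.075,0,-0.001],0,1],[[0.095,0,-0.001],0,1],[[0.115,0,-0.001],0,1],[[0.135,0,-0.002],0,1],[[0.155,0,-0.002],0,1],[[0.172,0,-0.002],0,1],[[0.183,0,-0.002],0,1],[[0.183,0,-0.002],0,1],[[0.183,0,-0.002],0,1],[[0.183,0,-0.002],0,1]]}}

```text
clock: 6.5
eef_pos: [602.0, 33.2, 302.2]
eef_rot: [-1.584, -0.001, -1.519]
wrist_force: [-0.4, 1.0, -1.3]
finger_gap: 15.5
```

```bash
python3 - <<'E'
from h import *
shifts([[602.5,32,253]],0.05)
im=manip.camera("wrist"); im2=manip.camera("scene")
a=cv2.resize(im2[100:200,230:420],None,fx=3.4,fy=3.4,interpolation=3)
a=cv2.copyMakeBorder(a,0,0,0,max(0,646-a.shape[1]),0); b=cv2.resize(im[120:300,180:440],(646,260*0+447//2+0),interpolation=3) if 0 else im[100:310]
b=cv2.copyMakeBorder(b,0,0,0,a.shape[1]-640,0); save("w3",im); save("m3",np.vstack([a,b]))
E
```

```text
t 6.5 pos [602.   33.2 302.2] rot [-1.584e+00 -1.000e-03 -1.519e+00] q [-0.    0.38  1.19 -0.    1.58 -0.06] F [-0.4  1.  -1.3] gap 15.5
[602.5, 32, 253] -> [0.0012 0.0492 0.001 ]
twist 0.002
```

View pics/m3.png

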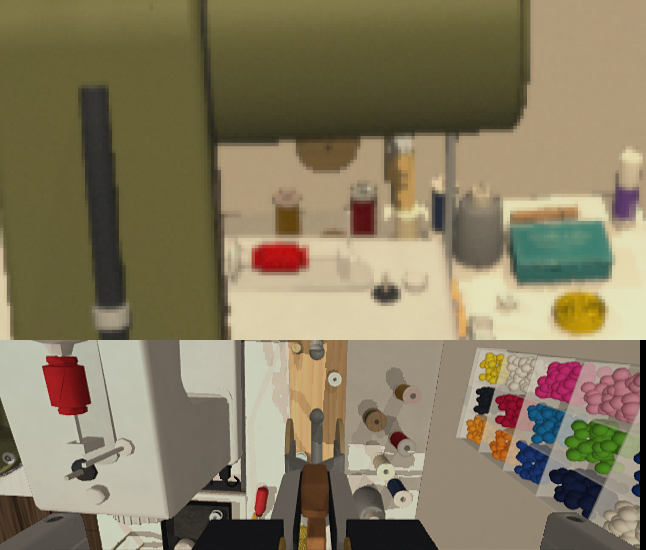

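Scene crop: the raised disc at (327,150) sits clear of the strip at (403,170), with about a 25 mm gap. Wrist: the right stop ball at about (317,177) is behind the held hanger and on its centreline. I'll check the stop distance.

```bash
python3 - <<'E'
from h import *
W=manip.camera_params("wrist")
for p in [(317,177),(317,110)]: print(onz(p,W,255).round(1))
print(proj([602,33.2,302+19+18],W), proj([602.5,32,235],W))
E
```

```text
[600.4  67.4 255. ]
[597.7 118.1 255. ]
[315.87827028 268.37985347] [317.30622259 211.83957176]
```

The stops measure 50.7 mm apart and their line passes under the hanger, putting it at rack y≈-60. Lowering.

Call:
{"op": "play_rows", "data": {"series": [[[0,0.01,0],0,1],[[0,0.02,0],0,1],[[0,0.03,0],0,1],[[0,0.04,0],0,1],[[0,0.046,0],0,1],[[0,0.049,0],0,1],[[0,0.049,0],0,1],[[0,0.049,0],0,1],[[0,0.049,0],0,1]]}}

```text
clock: 7.5
eef_pos: [602.0, 33.1, 253.5]
eef_rot: [-1.582, -0.001, -1.519]
wrist_force: [5.8, 0.4, -0.1]
finger_gap: 16.2
```

Call:
{"op": "play_rows", "data": {"series": [[[0,0,0],0,0.75],[[0,0,0],0,0.65],[[0,0,0],0,0.5],[[0,0,0],0,0.4],[[0,0,0],0,0.3],[[0,0,0],0,0.3],[[0,0,0],0,0.3],[[0,0,0],0,0.3],[[0,-0.02,0],0,0.3],[[0,-0.05,0],0,0.3],[[0,-0.085,0],0,0.3],[[0,-0.125,0],0,0.3],[[0,-0.16,0],0,0.3],[[0,-0.16,-0.04],0,0.3],[[0,-0.16,-0.08],0,0.3],[[0,-0.16,-0.12],0,0.3],[[0,-0.16,-0.12],0,0.3]]}}

```text
clock: 9.2
eef_pos: [480.8, 27.2, 416.4]
eef_rot: [-1.579, -0.001, -1.518]
wrist_force: [-0.5, 0.4, 1.0]
finger_gap: 65.9
```

```bash
python3 - <<'E'
from h import *
shifts([])
a=manip.camera("wrist");b=manip.camera("scene")[100:220,250:440];save("w4",a)
b=cv2.resize(b,(640,404),interpolation=3); save("m4",np.vstack([a[110:300],b]))
W=manip.camera_params("wrist"); print(proj([602,33,285],W),proj([606,-30,285],W),proj([602,33,249],W))
E
```

```text
t 9.2 pos [480.8  27.2 416.4] rot [-1.579e+00 -1.000e-03 -1.518e+00] q [-0.02  0.08  1.3  -0.    1.77 -0.07] F [-0.5  0.4  1. ] gap 65.9
[424.83670621 193.37178899] [419.8581445  246.35691988] [414.32242362 186.01712359]
```

View pics/m4.png

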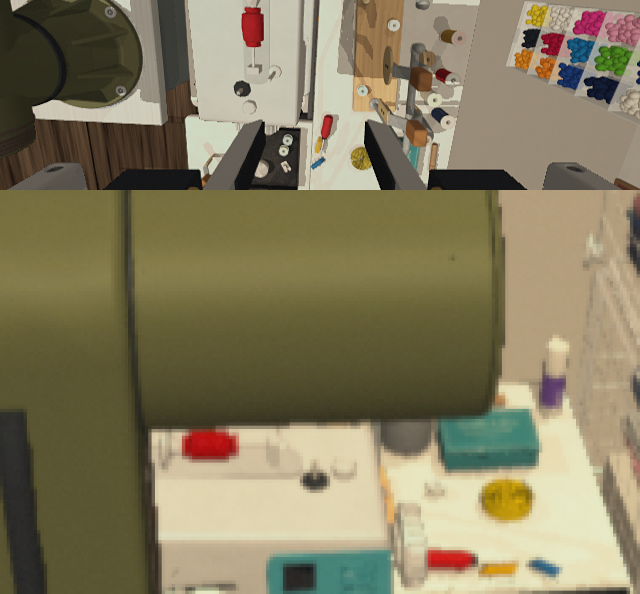

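In the wrist view the round block is at (421,188), against (420,190) predicted for a hung height at y=33. The strip block is at (416,242), against about (418,244) for its starting place. Both sit on the right-hand rail and the gripper is clear, so I'm handing in.

```bash
python3 -c "
from cell import manip
print(manip.sign_off())"
```

```text
the job is handed in; nothing more can be done
None
```

I moved the round hanger to the other rail, in the free space beside the strip hanger, and handed the job in at about 9.3 s of the 32 s allowed. No verdict came back.

- **Move:** I gripped the round hanger's block on the left (+y) rail and raised it about 50 mm. I carried it along the rack over both end stops and lowered it onto the right rail at rack y ≈ -60 mm. Then I released it and drew the gripper up and back.
- **Last checks:** In the final wrist picture, both grip blocks are within a few pixels of where they should appear: the round one hung at its new place, the strip one at its starting place. The gripper was clear, with about 1 N on the wrist.
- **Not confirmed:** The final scene view was blocked by the arm, so only the wrist camera shows the end state. I did not measure how upright the hangers are or check for swing.
- **Disagreements on the way:**
  - Early estimates of the round hanger's y ranged from 215 to 227 mm; the close-up gave 215 mm, and I used that.
  - The wrist read about 6 N sideways when the hanger touched the bar, so it was probably a millimetre or two off centre until release.

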